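Turn the cobbler's supply carousel to the glue bottle

TASK

With shut fingers, gently push the finger tabs on the rim of the cobbler's round supply tray until the tall glue bottle has come round to the front, in line with the pointer jutting from the stand. Push only the tabs with the outside of the fingers: pinch and lift nothing, and do not touch or upset the things standing in the tray. Leave the stone, hammer and polish can where they are, and finish with the tray at rest and the hand clear.

Things in the scene. Friction and masses are not known exactly. Their poses are not given: they have to be found in the camera images.
- stand: fixed steel stand of the turntable, screwed to the bench. Origin on the turning axis at bench height, z up. Round foot 170 mm across, 12 mm high. FRONT is its own -x direction: there a flat pointer tongue, 8 mm high and 26 mm wide, lies on the bench and juts out from under the tray, ending in an arrow tip 210 mm from the axis
- pointer_tip (a point): tip of the pointer tongue, 210 mm from the axis, 8 mm above the bench
- tray (a joint): turning angle of the tray in rad, growing counter-clockwise seen from above; reads 0 at the start wherever the tray stands. It turns freely both ways (more than a full turn) and is stiff enough (0.12 N m) to stop where it is left
- tray_floor (a point): middle of the revolving tray's floor, on the axis, 36 mm above the bench. Round plywood tray, 210 mm across, underside 28 mm and top of its wall 56 mm above the bench; five equal open compartments split by radial dividers (tops 54 mm above the bench), hub post 28 mm thick in the middle (top 76 mm)
- tab0 (a point): outer part of finger tab 0 on the tray's rim, 145 mm from the axis, mid height (43 mm above the bench), turning with the tray. Five wooden tabs, 72 degrees apart, one at the middle of each compartment; each 22 mm wide, reaching from 105 to 158 mm from the axis and from 28 to 58 mm above the bench. Between tabs, outside the wall, it is open down to the bench (bar the pointer)
- tab1 (a point): the same for tab 1, 72 degrees counter-clockwise of tab 0
- tab2 (a point): the same for tab 2, 144 degrees counter-clockwise of tab 0
- tab3 (a point): the same for tab 3, 216 degrees counter-clockwise of tab 0
- tab4 (a point): the same for tab 4, 288 degrees counter-clockwise of tab 0
- tin_mid (a point): low round metal tin with a lid, 46 mm across, 32 mm high; standing loose in one of the compartments, about 66 mm from the axis. Point: its centre, 16 mm above its foot, z up
- bottle_mid (a point): THE GLUE BOTTLE: by far the tallest thing in the tray, a white plastic bottle with a narrow neck and cap, 40 mm across, 88 mm high; standing loose in one of the compartments, about 66 mm from the axis. Point: its centre, 44 mm above its foot, z up
- spool_mid (a point): wooden thread spool, waisted, 42 mm across, 46 mm high; standing loose in one of the compartments, about 66 mm from the axis. Point: its centre, 23 mm above its foot, z up
- jar_mid (a point): short glass jar with a metal lid, 42 mm across, 50 mm high; standing loose in one of the compartments, about 66 mm from the axis. Point: its centre, 25 mm above its foot, z up
- wax_mid (a point): white wax block, 32 x 26 x 36 mm high; standing loose in one of the compartments, about 66 mm from the axis. Point: its centre, 18 mm above its foot, z up
- stone: grey pounding stone on the bench, 130 x 100 x 60 mm high; origin centre of its underside. Leave alone
- hammer: hammer lying on the bench, 240 mm long; origin under its middle. Leave alone
- polish: flat round metal polish can on the bench, 76 mm across, 30 mm high; origin centre of its underside. Leave alone
There are look-alikes about, which are no part of the job. Leave any black or yellow look-alike of the part that bears tin_mid alone.

How it is judged:
By the outcome, as a careful person would: the job done as asked, in the order asked, and still so for the second after the job is handed in, with the robot touching nothing.
It also fails if it takes over 54 s, if anything falls off the work surface, if the arm or the gripper's body presses on something with over 40 N, if the wrist force passes 120 N, or if a joint passes its speed limit or range.

ROBOT

A 6-joint arm with a two-finger parallel gripper is mounted at the origin on the work surface. World frame = base frame: x ahead of the robot, y to its left, z up, the work surface at z = 0. Lengths are in m, angles in rad, forces in N, time in s.
With the tool pointing down it reaches from about 0.425 to 0.95 m from the base axis. Payload 3.5 kg.
Tool frame: the origin (TCP) lies on the mounting face of the last link; the fingertips stand 173 mm ahead of it and the grasp point (between the pads) lies 155 mm ahead of it; z points along the fingers, x is the direction in which the jaws open and shut, and the axes are right-handed (so a half turn about z gives the same grasp; the last joint's range is limited). The gripper opens to 85 mm and grips with 20 to 120 N. Pads are 22 mm wide; open, the fingers measure 114 mm over their backs; the gripper's body (76 mm by 85 mm) begins 54 mm behind the grasp point. The pads swing forward as they close: fully open they stand 13 mm farther back than shut.
Start: joints at [1.177, 0.286, 1.577, -0, 1.279, -0.15], TCP at [0.163, 0.655, 0.405] pointing down, gripper open.
Joint ranges: [-2.77, 2.77], [-0.9, 2.22], [0.21, 2.48], [-1.53, 4.67], [0.24, 2.81], [-2.84, 2.84]. Speed limits (rad/s): [2.79, 2.79, 3.14, 3.14, 3.14, 3.14].

INTERFACE

Orientations are given as a unit quaternion [x, y, z, w].
In Python, from plant import get_state, read_camera, sign_off gives the robot as it stands.
- The arm moves only by the shell command python3 -m jog 'ROWS' [FORCE]. ROWS is JSON, a list of rows, each an object of numbers: "grip": the closure, from 0 (fully open) to 1 (shut); "x", "y", "z": the shift along the tool's x, y, z in mm; "rx", "ry", "rz": the turn, a rotation vector about the tool's x, y, z in degrees. A call has 1 to 8 rows; each row shifts and turns the commanded pose from where the row before left it, along the tool's axes as they then stand; what a row does not reach is not made up. A row lasts 1/12 s, in which the tool goes at most 41.7 mm and 7.16 degrees, less where a joint would pass 70% of its speed; a pose out of reach is approached as far as the arm can. A call with a gripper value outside its range is refused whole. The fingers move at their own pace and stop on an object; FORCE is the grip in N (left out, the last holds). Time passes only in rows, so rows that do not move let the fingers close. It gives the time, the measured TCP pose, the force and the opening at its end, in the units of the state.
- get_state(): the state, without advancing time (a new reading comes with each control period).
- read_camera(name): name is "scene" or "top" or "wrist"; returns a dict with "frame" (420x560x3 uint8, red, green, blue), "intrinsics" (3x3 intrinsics, pixels), "R" (3x3) and "t" (3): a world point X has camera coordinates R X + t. Camera axes: x right, y down, z forward; pixel columns grow to the right and rows downward; lengths in m; the calibration is good to about 2 mm. A picture is of the moment at which its call begins. There is no depth.
- sign_off(): hands the job in, once; it reports no verdict.
The state is a dict: "time": time; "qpos": joint angles; "dq": joint speeds; "joint_efforts": joint torques, N m; "eef_pos": TCP position; "tcp_rot": TCP orientation; "contact_force": force on the tool from outside, world axes, zero at the start; "wrist_torque": the same for the moment, N m; "opening": opening from 0.0 (shut) to 1.0 (fully open).
Only numpy, scipy, OpenCV 4.12 (cv2) and the standard library are available. Lean on these libraries where they do the work, as an engineer would, in place of code of your own. Each camera call takes 0.05 s, during which the arm holds its last target.

## Working session

There is one attempt and no reset: what is moved stays moved. The work goes in short steps, Python scripts to look and compute and a shell command to move; the robot and the scene stay as the last step left them, time stands still between calls to the robot, and variables do not carry over. Pictures are saved under pics/ and viewed, and the job is handed in when it is done.

```bash
ls; mkdir -p pics; python3 - <<'E'
from plant import *
import cv2
for n in("scene","top"):
    c=read_camera(n); cv2.imwrite(f"pics/{n}0.png",c["frame"][:,:,::-1]); print(n,c["intrinsics"],c["R"],c["t"])
s=get_state(); print(s)
E
```

```text
pics
scene [[515.34025511   0.         273.82862075]
 [  0.         515.34025511 205.63475928]
 [  0.           0.           1.        ]] [[-7.09038679e-01  7.05169490e-01 -3.77618175e-04]
 [ 4.68046376e-01  4.70213825e-01 -7.48218918e-01]
 [-5.27443591e-01 -5.30692896e-01 -6.63451813e-01]] [ 0.39440315 -0.20548247  1.59850905]
top [[386.38060252   0.         280.05569283]
 [  0.         386.38060252 204.85593092]
 [  0.           0.           1.        ]] [[-0.00182215 -0.99960038  0.02820912]
 [-0.98266318 -0.00343988 -0.18536784]
 [ 0.1853908  -0.02805784 -0.98226423]] [0.01415439 0.57930731 1.06468833]
{'time': 0.1, 'qpos': array([ 1.17703814e+00,  2.87104341e-01,  1.57802758e+00, -6.72437026e-06,
        1.27861760e+00, -1.49945755e-01]), 'dq': array([ 0.0001733 , -0.00228731, -0.00241777, -0.00061849,  0.0021227 ,
       -0.00194074]), 'joint_efforts': array([ 5.23399594e-04, -4.07298946e+01, -2.93697971e+01, -1.38113369e-04,
        3.48530033e-03,  3.14760612e-06]), 'eef_pos': array([0.16279603, 0.65484088, 0.40346856]), 'tcp_rot': array([ 7.87845391e-01,  6.15872127e-01, -9.37741556e-04,  5.32603792e-04]), 'contact_force': array([0.11370848, 0.68260507, 0.5606354 ]), 'wrist_torque': array([-0.02185736,  0.02073031, -0.03016886]), 'opening': 0.9991087069717671}
```

View pics/scene0.png

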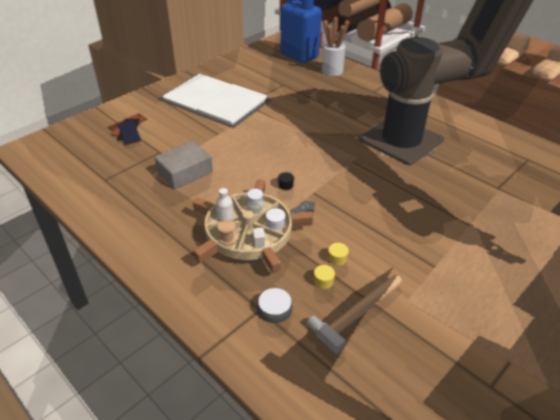

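View pics/top0.png

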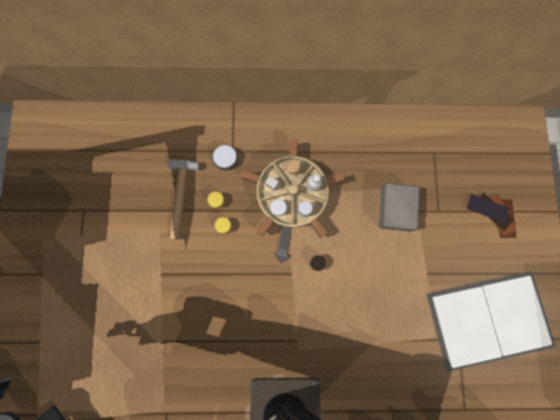

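```bash
cat > h.py <<'E'
import numpy as np,cv2
from plant import *
def ray(c,u,v,z):
    K,R,t=c["intrinsics"],c["R"],c["t"]
    d=R.T@np.linalg.solve(K,[u,v,1.]); o=-R.T@t
    return o+d*(z-o[2])/d[2]
def proj(c,X):
    p=c["intrinsics"]@(c["R"]@np.asarray(X,float)+c["t"]); return p[:2]/p[2]
def crop(c,x0,y0,x1,y1,k,name):
    im=c["frame"][y0:y1,x0:x1,::-1]
    cv2.imwrite(name,cv2.resize(im,None,fx=k,fy=k,interpolation=cv2.INTER_CUBIC))
E
python3 - <<'E'
from h import *
c=read_camera("top"); np.savez("top.npz",**c); crop(c,230,130,360,280,4,"pics/t1.png")
print(ray(c,292,188,.076), ray(c,283,257,.008))
c=read_camera("scene"); np.savez("scene.npz",**c);crop(c,180,170,330,280,5,"pics/s1.png")
print(c["R"].T@-c["t"])
E
```

```text
[ 0.62437311 -0.01904717  0.076     ] [0.43188335 0.00493272 0.008     ]
[1.21894577 0.66681703 0.90693679]
```

View pics/t1.png

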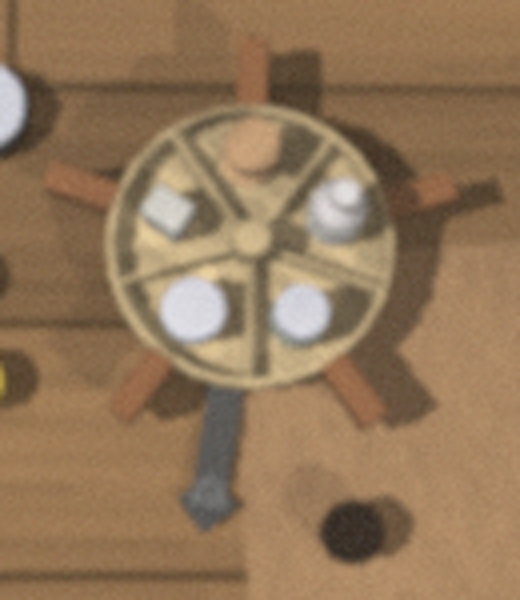

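View pics/s1.png

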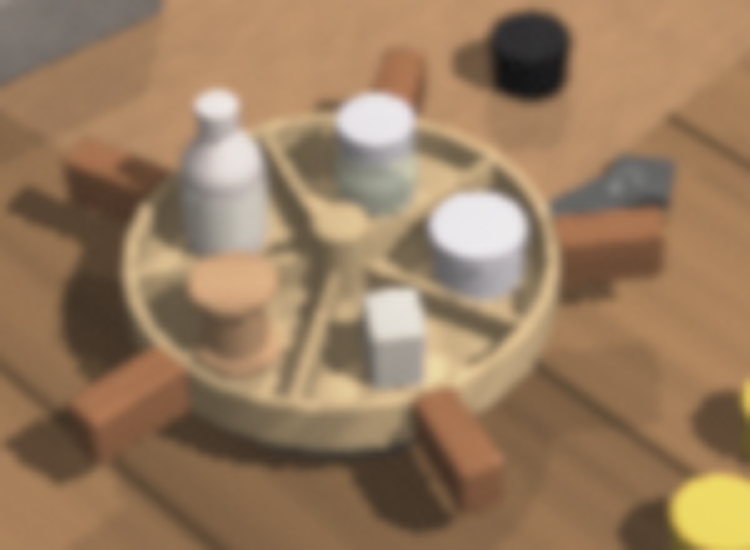

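```bash
cat > tabs.py <<'E'
from h import *
def measure(c,C=None):
    f=c["frame"]; hsv=cv2.cvtColor(f,cv2.COLOR_RGB2HSV)
    P=lambda u,v,z:ray(c,u,v,z)
    a=f.astype(int)
    m=((a[...,0]-a[...,1]>30)&(a[...,0]>1.55*a[...,1])&(a[...,0]>80)).astype(np.uint8)
    m[:130]=0;m[290:]=0;m[:,:225]=0;m[:,365:]=0
    n,l,st,ce=cv2.connectedComponentsWithStats(m)
    out=[]
    for i in range(1,n):
        if st[i,4]>=25:
            X=P(*ce[i],.055); out.append((ce[i],st[i,4],X))
    return m,out
if __name__=="__main__":
    c=dict(np.load("top.npz"))
    C=np.array([.6244,-.0190])
    m,o=measure(c)
    cv2.imwrite("pics/m.png",cv2.resize(m[130:290,225:365]*255,None,fx=4,fy=4))
    for ce,a,X in o:
        d=X[:2]-C; print(ce.round(1),a,X[:2].round(4),np.hypot(*d).round(4),np.degrees(np.arctan2(d[1],d[0])).round(1))
    k=lambda u,v:((u+.5)/4-.5+230,(v+.5)/4-.5+130)
    for nm,u,v,z in [("tip",207,528,.008),("tong",226,395,.008),("hub",253,238,.076),("cap",346,193,.124),("jar",302,312,.086),("tin",193,308,.068),("spool",255,145,.082),("wax",168,210,.072)]:
        X=ray(c,*k(u,v),z);d=X[:2]-C;print(nm,X.round(4),np.hypot(*d).round(4),np.degrees(np.arctan2(d[1],d[0])).round(1))
    # rim fit
    pts=[ray(c,*k(u,v),.056)[:2] for u,v in [(107,238),(395,238),(250,103),(252,386),(150,143),(355,140),(150,345),(352,345)]]
    A=np.array([[2*p[0],2*p[1],1] for p in pts]);b=[p@p for p in pts];s=np.linalg.lstsq(A,b,rcond=None)[0];print("rim",s[:2],np.sqrt(s[2]+s[:2]@s[:2]))
E
python3 tabs.py
```

```text
tip [0.4184 0.0097 0.008 ] 0.208 172.1
tong [ 0.5166 -0.0047  0.008 ] 0.1087 172.4
hub [ 0.6211 -0.0215  0.076 ] 0.0042 -142.7
cap [ 0.6421 -0.0829  0.124 ] 0.0663 -74.6
jar [ 0.5656 -0.055   0.086 ] 0.069 -148.6
tin [0.5715 0.0213 0.068 ] 0.0665 142.7
spool [ 0.6883 -0.0231  0.082 ] 0.0641 -3.7
wax [0.6424 0.0393 0.072 ] 0.061 72.9
rim [ 0.62345477 -0.02221773] 0.10579795574831927
```

View pics/m.png

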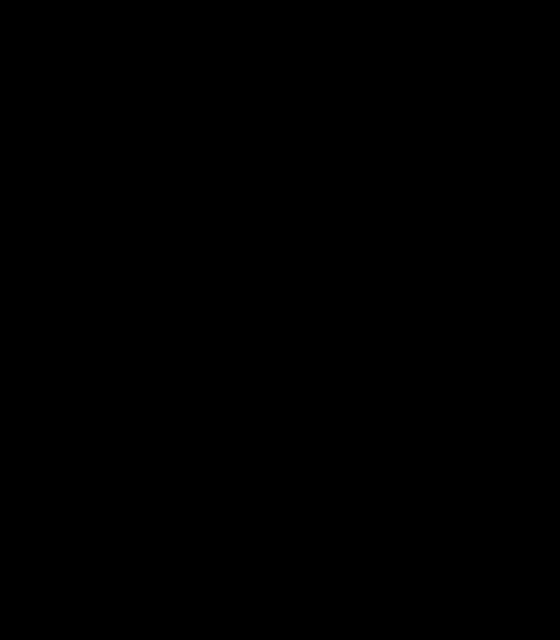

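```bash
python3 - <<'E'
from h import *
c=dict(np.load("top.npz"));f=c["frame"]
hs=cv2.cvtColor(f,cv2.COLOR_RGB2HSV);lab=cv2.cvtColor(f,cv2.COLOR_RGB2LAB)
for u,v in [(253,65),(85,185),(140,385),(350,385),(425,193),(100,450),(250,20),(400,400),(330,70),(255,145)]:
    x,y=u//4+230,v//4+130; print(u,v,f[y,x],hs[y,x],lab[y,x])
E
```

```text
253 65 [151 107  76] [ 12 127 151] [125 142 152]
85 185 [150 107  74] [ 13 129 150] [125 141 153]
140 385 [150 106  73] [ 13 131 150] [124 142 153]
350 385 [156 110  79] [ 12 126 156] [129 142 152]
425 193 [147 104  72] [ 13 130 147] [122 141 153]
100 450 [156 121  85] [ 15 116 156] [136 137 153]
250 20 [150 117  82] [ 15 116 150] [132 136 152]
400 400 [105  83  61] [ 15 107 105] [ 94 134 144]
330 70 [149 118  84] [ 16 111 149] [132 135 151]
255 145 [196 158 120] [ 15  99 196] [173 137 153]
```

```bash
python3 - <<'E'
s=open("tabs.py").read()
s=s.replace("m=((a[...,0]-a[...,1]>30)&(a[...,0]>1.55*a[...,1])&(a[...,0]>80)).astype(np.uint8)","L=cv2.cvtColor(f,cv2.COLOR_RGB2LAB);m=((L[...,1]>=140)&(L[...,0]>80)).astype(np.uint8)").replace("[.6244,-.0190]","[.6230,-.0215]")
open("tabs.py","w").write(s)
E
python3 tabs.py
```

```text
[292.7 147.4] 104 [ 0.7535 -0.0232] 0.1306 -0.7
[249.4 175.7] 110 [0.6655 0.1044] 0.1329 71.3
[338.3 177. ] 59 [ 0.6633 -0.157 ] 0.1413 -73.4
[264.4 226. ] 120 [0.5174 0.0595] 0.133 142.5
[318.3 227.3] 115 [ 0.5141 -0.0949] 0.1313 -146.0
tip [0.4184 0.0097 0.008 ] 0.207 171.3
tong [ 0.5166 -0.0047  0.008 ] 0.1077 171.0
hub [ 0.6211 -0.0215  0.076 ] 0.0019 -179.1
cap [ 0.6421 -0.0829  0.124 ] 0.0643 -72.8
jar [ 0.5656 -0.055   0.086 ] 0.0665 -149.8
tin [0.5715 0.0213 0.068 ] 0.067 140.3
spool [ 0.6883 -0.0231  0.082 ] 0.0654 -1.4
wax [0.6424 0.0393 0.072 ] 0.0638 72.3
rim [ 0.62345477 -0.02221773] 0.10579795574831927
```

View pics/m.png

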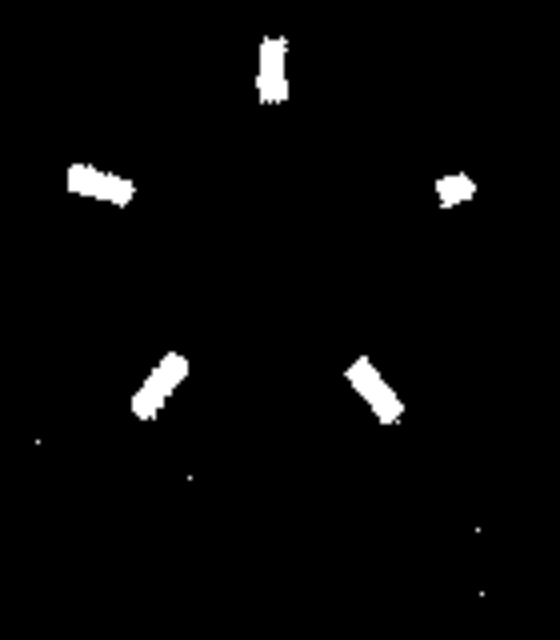

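```bash
python3 -m jog '[{"grip":1,"x":-27,"y":23.2},{"grip":1,"x":-27,"y":23.2},{"grip":1,"x":-27,"y":23.2},{"grip":1,"x":-27,"y":23.2},{"grip":1,"x":-27,"y":23.2},{"grip":1,"x":-27,"y":23.2},{"grip":1,"x":-27,"y":23.2},{"grip":1,"x":-27,"y":23.2}]' 20
python3 -m jog '[{"grip":1,"x":-27,"y":23.2},{"grip":1,"x":-27,"y":23.2},{"grip":1,"x":-27,"y":23.2},{"grip":1,"x":-27,"y":23.2},{"grip":1,"x":-27,"y":23.2},{"grip":1,"x":-27,"y":23.2},{"grip":1,"x":-27,"y":23.2},{"grip":1,"x":-27,"y":23.2}]'
python3 -m jog '[{"grip":1,"x":-27,"y":23.2},{"grip":1,"x":-27,"y":23.2},{"grip":1,"x":-27,"y":23.2},{"grip":1,"x":-27,"y":23.2},{"grip":1},{"grip":1}]'
```

```text
$[0]: bad value
$[0]: bad value
$[0]: bad value
```

```bash
python3 -m jog '[{"grip":1.0,"x":0,"y":0,"z":0,"rx":0,"ry":0,"rz":0}]' 20; python3 -m jog '[{"x":-27,"y":23.2}]' 
```

```text
time: 0.28
eef_pos: [0.1629, 0.655, 0.4042]
tcp_rot: [0.788, 0.616, -0.0, 0.0]
contact_force: [0.2, 0.4, -0.4]
opening: 0.887$[0]: bad value
```

```bash
python3 -m jog '[{"grip":1,"x":-27,"y":23.2,"z":0,"rx":0,"ry":0,"rz":0},{"grip":1,"x":-27,"y":23.2,"z":0,"rx":0,"ry":0,"rz":0},{"grip":1,"x":-27,"y":23.2,"z":0,"rx":0,"ry":0,"rz":0},{"grip":1,"x":-27,"y":23.2,"z":0,"rx":0,"ry":0,"rz":0},{"grip":1,"x":-27,"y":23.2,"z":0,"rx":0,"ry":0,"rz":0},{"grip":1,"x":-27,"y":23.2,"z":0,"rx":0,"ry":0,"rz":0},{"grip":1,"x":-27,"y":23.2,"z":0,"rx":0,"ry":0,"rz":0},{"grip":1,"x":-27,"y":23.2,"z":0,"rx":0,"ry":0,"rz":0}]' 20
```

```text
time: 0.95
eef_pos: [0.2912, 0.399, 0.4048]
tcp_rot: [0.788, 0.616, 0.0, 0.0]
contact_force: [1.3, 1.1, -0.2]
opening: 0.002
```

```bash
python3 -m jog '[{"grip":1,"x":-27,"y":23.2,"z":0,"rx":0,"ry":0,"rz":0},{"grip":1,"x":-27,"y":23.2,"z":0,"rx":0,"ry":0,"rz":0},{"grip":1,"x":-27,"y":23.2,"z":0,"rx":0,"ry":0,"rz":0},{"grip":1,"x":-27,"y":23.2,"z":0,"rx":0,"ry":0,"rz":0},{"grip":1,"x":-27,"y":23.2,"z":0,"rx":0,"ry":0,"rz":0},{"grip":1,"x":-27,"y":23.2,"z":0,"rx":0,"ry":0,"rz":0},{"grip":1,"x":-27,"y":23.2,"z":0,"rx":0,"ry":0,"rz":0},{"grip":1,"x":-27,"y":23.2,"z":0,"rx":0,"ry":0,"rz":0}]'
python3 -m jog '[{"grip":1,"x":-27,"y":23.2,"z":0,"rx":0,"ry":0,"rz":0},{"grip":1,"x":-27,"y":23.2,"z":0,"rx":0,"ry":0,"rz":0},{"grip":1,"x":-27,"y":23.2,"z":0,"rx":0,"ry":0,"rz":0},{"grip":1,"x":-20,"y":20,"z":0,"rx":0,"ry":0,"rz":0},{"grip":1,"x":0,"y":0,"z":0,"rx":0,"ry":0,"rz":0},{"grip":1,"x":0,"y":0,"z":0,"rx":0,"ry":0,"rz":0}]'
python3 - <<'E'
from h import *
print(get_state()["qpos"].round(2))
c=read_camera("top"); crop(c,200,120,360,280,4,"pics/t2.png")
c=read_camera("scene"); crop(c,150,20,450,245,2.6,"pics/s2.png")
E
```

```text
time: 1.62
eef_pos: [0.4191, 0.1445, 0.405]
tcp_rot: [0.788, 0.616, 0.0, 0.0]
contact_force: [0.5, 0.9, -0.1]
opening: -0.002
time: 2.12
eef_pos: [0.4818, 0.0254, 0.4046]
tcp_rot: [0.789, 0.615, -0.0, -0.0]
contact_force: [-0.3, 0.9, 0.3]
opening: 0.001
[-0.16 -0.15  2.04  0.    1.25 -1.48]
```

View pics/s2.png

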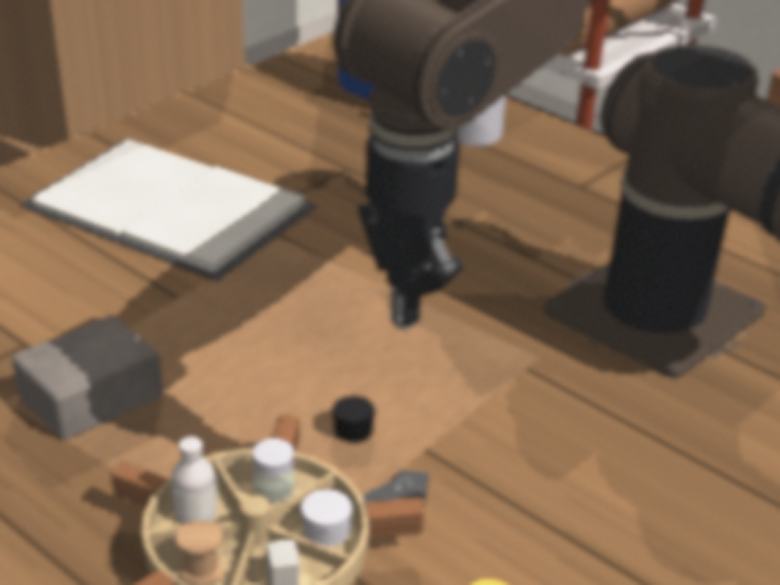

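View pics/t2.png

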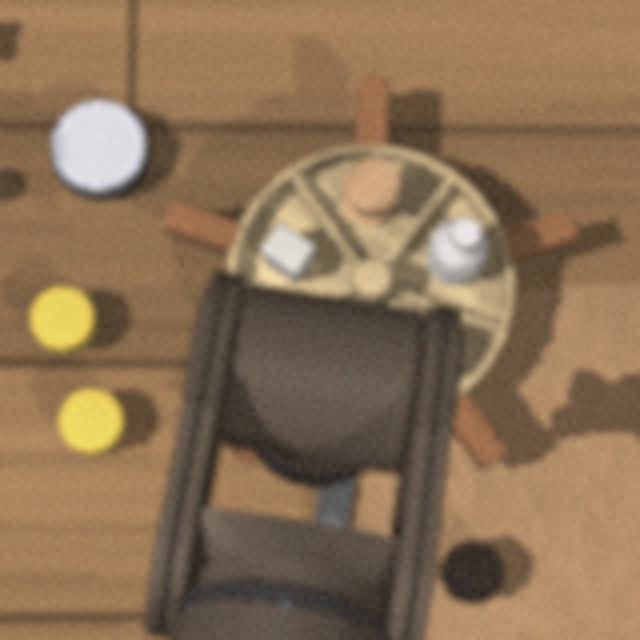

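```bash
python3 -m jog '[{"grip":1,"x":0,"y":0,"z":27,"rx":0,"ry":0,"rz":2},{"grip":1,"x":0,"y":0,"z":27,"rx":0,"ry":0,"rz":2},{"grip":1,"x":0,"y":0,"z":27,"rx":0,"ry":0,"rz":0},{"grip":1,"x":0,"y":0,"z":27,"rx":0,"ry":0,"rz":0},{"grip":1,"x":0,"y":0,"z":27,"rx":0,"ry":0,"rz":0},{"grip":1,"x":0,"y":0,"z":20,"rx":0,"ry":0,"rz":0},{"grip":1,"x":0,"y":0,"z":10,"rx":0,"ry":0,"rz":0},{"grip":1,"x":0,"y":0,"z":0,"rx":0,"ry":0,"rz":0}]'
python3 - <<'E'
from h import *
print(get_state()["qpos"].round(2))
c=read_camera("scene"); crop(c,170,120,380,270,3.5,"pics/s3.png")
E
```

```text
time: 2.88
eef_pos: [0.4799, 0.0278, 0.2373]
tcp_rot: [0.808, 0.589, -0.002, -0.002]
contact_force: [-0.5, 0.4, 1.1]
opening: 0.0
[-0.15  0.07  2.16  0.    0.91 -1.41]
```

View pics/s3.png

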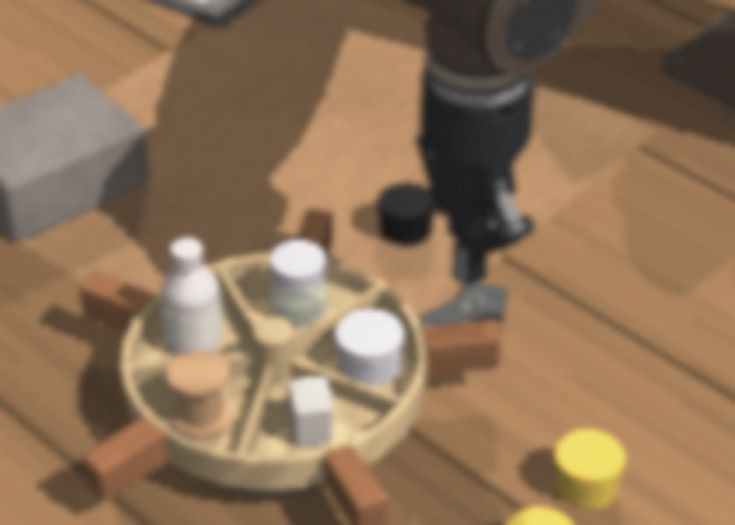

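```bash
python3 -m jog '[{"grip":1,"x":0,"y":4,"z":10,"rx":0,"ry":0,"rz":1},{"grip":1,"x":0,"y":4,"z":10,"rx":0,"ry":0,"rz":0},{"grip":1,"x":0,"y":0,"z":7,"rx":0,"ry":0,"rz":0},{"grip":1,"x":0,"y":0,"z":0,"rx":0,"ry":0,"rz":0}]'
python3 - <<'E'
from h import *
print(get_state()["qpos"].round(2))
c=read_camera("scene"); crop(c,170,120,380,270,3.5,"pics/s4.png")
E
```

```text
time: 3.27
eef_pos: [0.4891, 0.0243, 0.2129]
tcp_rot: [0.814, 0.581, -0.0, -0.0]
contact_force: [0.4, 0.3, -0.4]
opening: 0.001
[-0.16  0.14  2.15  0.    0.86 -1.4 ]
```

View pics/s4.png

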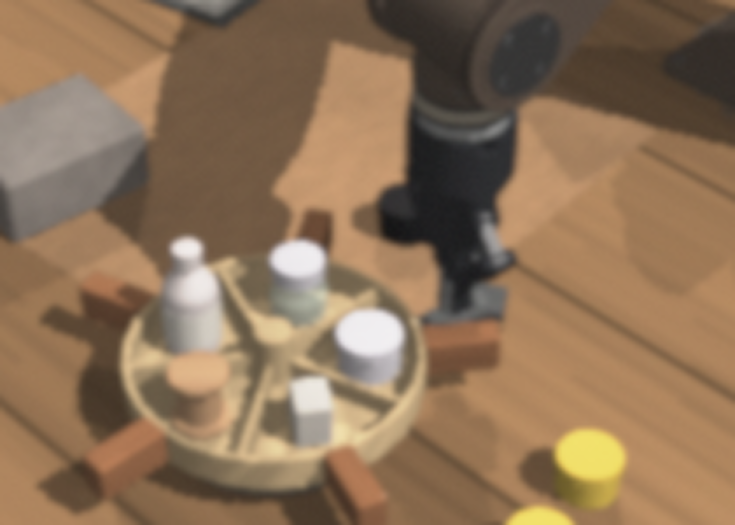

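```bash
python3 -m jog '[{"grip":1,"x":5,"y":0.1,"z":2,"rx":0,"ry":0,"rz":2},{"grip":1,"x":5,"y":0.1,"z":2,"rx":0,"ry":0,"rz":2},{"grip":1,"x":5,"y":0.1,"z":0,"rx":0,"ry":0,"rz":2},{"grip":1,"x":5,"y":0.1,"z":0,"rx":0,"ry":0,"rz":2},{"grip":1,"x":5,"y":0.1,"z":0,"rx":0,"ry":0,"rz":2},{"grip":1,"x":5,"y":0.1,"z":0,"rx":0,"ry":0,"rz":2},{"grip":1,"x":5,"y":0.1,"z":0,"rx":0,"ry":0,"rz":2},{"grip":1,"x":5,"y":0.1,"z":0,"rx":0,"ry":0,"rz":2}]'
python3 - <<'E'
from h import *
s=get_state();p=s["eef_pos"][:2]-[.623,-.0215];q=s["tcp_rot"]
print(np.hypot(*p),np.degrees(np.arctan2(p[1],p[0])),np.degrees(2*np.arctan2(q[1],q[0])))
c=read_camera("scene"); crop(c,170,120,380,270,3.5,"pics/s5.png")
E
```

```text
time: 3.98
eef_pos: [0.5075, 0.0597, 0.2099]
tcp_rot: [0.887, 0.461, 0.0, 0.001]
contact_force: [-0.8, -0.5, -0.7]
opening: -0.003
0.14122752806838879 144.89814577315835 54.95937639243355
```

View pics/s5.png

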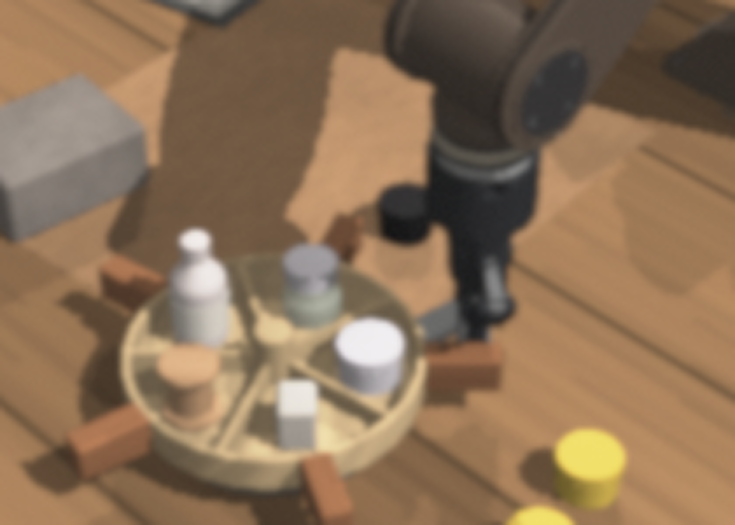

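```bash
python3 -m jog '[{"grip":1,"x":7.4,"y":0.2,"z":0,"rx":0,"ry":0,"rz":3},{"grip":1,"x":7.4,"y":0.2,"z":0,"rx":0,"ry":0,"rz":3},{"grip":1,"x":7.4,"y":0.2,"z":0,"rx":0,"ry":0,"rz":3},{"grip":1,"x":7.4,"y":0.2,"z":0,"rx":0,"ry":0,"rz":3},{"grip":1,"x":7.4,"y":0.2,"z":0,"rx":0,"ry":0,"rz":3},{"grip":1,"x":7.4,"y":0.2,"z":0,"rx":0,"ry":0,"rz":3},{"grip":1,"x":7.4,"y":0.2,"z":0,"rx":0,"ry":0,"rz":3},{"grip":1,"x":7.4,"y":0.2,"z":0,"rx":0,"ry":0,"rz":3}]'
cat > st.py <<'E'
from h import *
import sys
s=get_state();p=s["eef_pos"][:2]-[.623,-.0215];q=s["tcp_rot"]
print(np.hypot(*p),np.degrees(np.arctan2(p[1],p[0])),np.degrees(2*np.arctan2(q[1],q[0])),s["qpos"].round(2))
c=read_camera("scene"); crop(c,170,120,380,270,3.5,"pics/%s.png"%sys.argv[1])
E
python3 st.py s6
```

```text
time: 4.7
eef_pos: [0.5504, 0.0998, 0.2097]
tcp_rot: [0.964, 0.267, 0.0, 0.0]
contact_force: [-2.0, -0.7, 0.3]
opening: -0.002
0.14131250127593198 120.89459021596917 30.954136748745295 [-0.    0.28  1.98 -0.    0.88 -0.54]
```

View pics/s6.png

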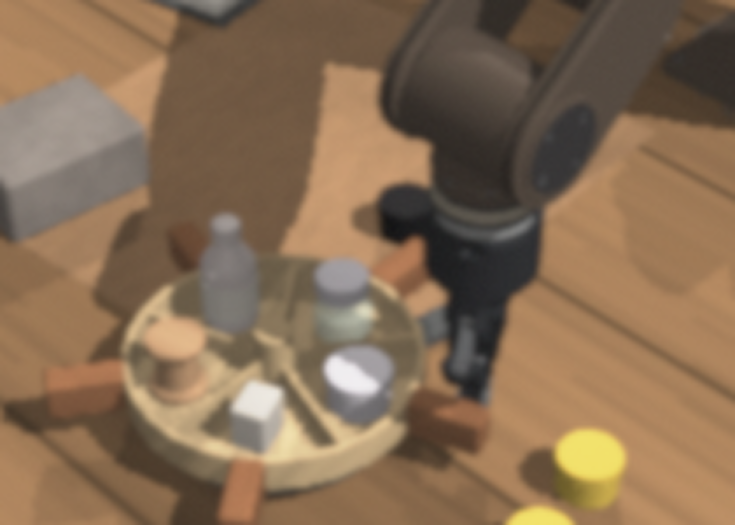

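```bash
python3 -m jog '[{"grip":1,"x":7.4,"y":0.2,"z":0,"rx":0,"ry":0,"rz":3},{"grip":1,"x":7.4,"y":0.2,"z":0,"rx":0,"ry":0,"rz":3},{"grip":1,"x":7.4,"y":0.2,"z":0,"rx":0,"ry":0,"rz":3},{"grip":1,"x":7.4,"y":0.2,"z":0,"rx":0,"ry":0,"rz":3},{"grip":1,"x":7.4,"y":0.2,"z":0,"rx":0,"ry":0,"rz":3},{"grip":1,"x":7.4,"y":0.2,"z":0,"rx":0,"ry":0,"rz":3},{"grip":1,"x":7.4,"y":0.2,"z":0,"rx":0,"ry":0,"rz":3},{"grip":1,"x":7.4,"y":0.2,"z":0,"rx":0,"ry":0,"rz":3}]'
python3 -m jog '[{"grip":1,"x":7.4,"y":0.2,"z":0,"rx":0,"ry":0,"rz":3},{"grip":1,"x":7.4,"y":0.2,"z":0,"rx":0,"ry":0,"rz":3},{"grip":1,"x":7.4,"y":0.2,"z":0,"rx":0,"ry":0,"rz":3},{"grip":1,"x":7.4,"y":0.2,"z":0,"rx":0,"ry":0,"rz":3},{"grip":1,"x":7.4,"y":0.2,"z":0,"rx":0,"ry":0,"rz":3},{"grip":1,"x":7.4,"y":0.2,"z":0,"rx":0,"ry":0,"rz":3},{"grip":1,"x":7.4,"y":0.2,"z":0,"rx":0,"ry":0,"rz":3},{"grip":1,"x":7.4,"y":0.2,"z":0,"rx":0,"ry":0,"rz":3}]'
python3 st.py s7
```

```text
time: 5.42
eef_pos: [0.6058, 0.1188, 0.2094]
tcp_rot: [0.998, 0.061, -0.0, 0.0]
contact_force: [-1.3, -0.7, 0.9]
opening: 0.001
time: 6.08
eef_pos: [0.6643, 0.1135, 0.2094]
tcp_rot: [0.989, -0.148, -0.0, -0.0]
contact_force: [-1.4, -0.1, -0.3]
opening: -0.001
0.14123068961119614 72.9821094073794 -17.002899342263767 [0.02 0.49 1.69 0.   0.96 0.32]
```

View pics/s7.png

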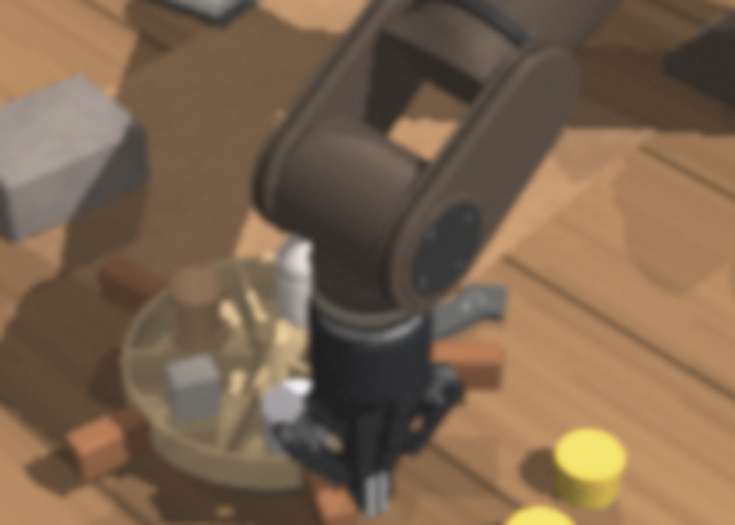

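```bash
python3 -m jog '[{"grip":1,"x":7.4,"y":0.2,"z":0,"rx":0,"ry":0,"rz":3},{"grip":1,"x":7.4,"y":0.2,"z":0,"rx":0,"ry":0,"rz":3},{"grip":1,"x":7.4,"y":0.2,"z":0,"rx":0,"ry":0,"rz":3},{"grip":1,"x":7.4,"y":0.2,"z":0,"rx":0,"ry":0,"rz":3},{"grip":1,"x":7.4,"y":0.2,"z":0,"rx":0,"ry":0,"rz":3},{"grip":1,"x":7.4,"y":0.2,"z":0,"rx":0,"ry":0,"rz":3},{"grip":1,"x":7.4,"y":0.2,"z":0,"rx":0,"ry":0,"rz":3},{"grip":1,"x":7.4,"y":0.2,"z":0,"rx":0,"ry":0,"rz":3}]'
python3 -m jog '[{"grip":1,"x":5,"y":0.1,"z":0,"rx":0,"ry":0,"rz":2},{"grip":1,"x":5,"y":0.1,"z":0,"rx":0,"ry":0,"rz":2},{"grip":1,"x":2.5,"y":0,"z":0,"rx":0,"ry":0,"rz":1},{"grip":1,"x":2.5,"y":0,"z":0,"rx":0,"ry":0,"rz":1},{"grip":1,"x":0,"y":0,"z":0,"rx":0,"ry":0,"rz":0},{"grip":1,"x":0,"y":0,"z":0,"rx":0,"ry":0,"rz":0}]'
python3 st.py s8
python3 - <<'E'
from h import *
c=read_camera("top"); np.savez("top2.npz",**c); crop(c,230,130,360,280,4,"pics/t8.png")
c=read_camera("wrist"); cv2.imwrite("pics/w8.png",c["frame"][:,:,::-1])
E
```

```text
time: 6.8
eef_pos: [0.7157, 0.0852, 0.2093]
tcp_rot: [0.937, -0.35, -0.0, -0.0]
contact_force: [-0.5, 0.5, 0.4]
opening: 0.003
time: 7.3
eef_pos: [0.7265, 0.0746, 0.209]
tcp_rot: [0.917, -0.398, 0.0, -0.0]
contact_force: [0.9, -0.7, -0.5]
opening: -0.0
0.14130039080233617 42.875912102192316 -46.90698128706451 [-0.04  0.6   1.53 -0.    1.01  0.78]
```

View pics/s8.png

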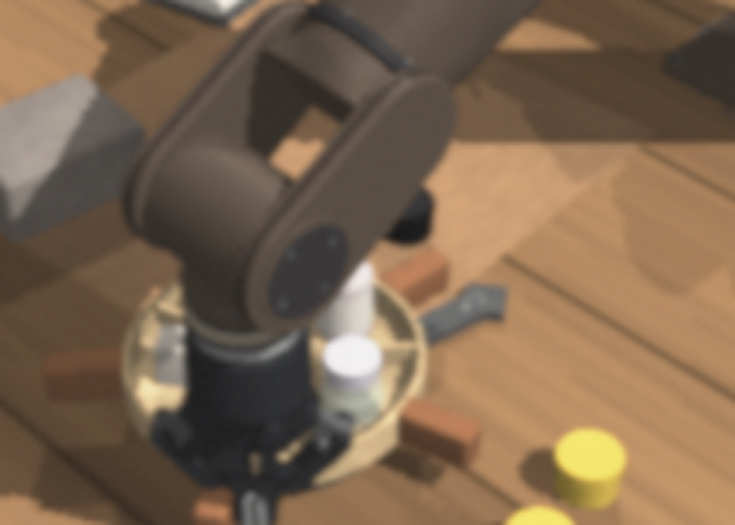

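View pics/t8.png

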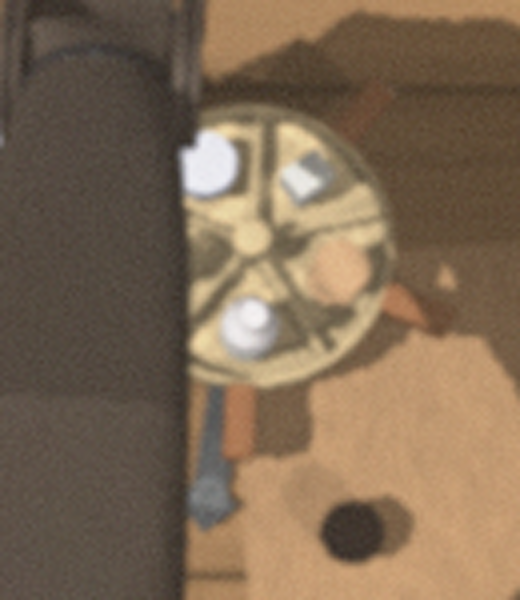

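View pics/w8.png

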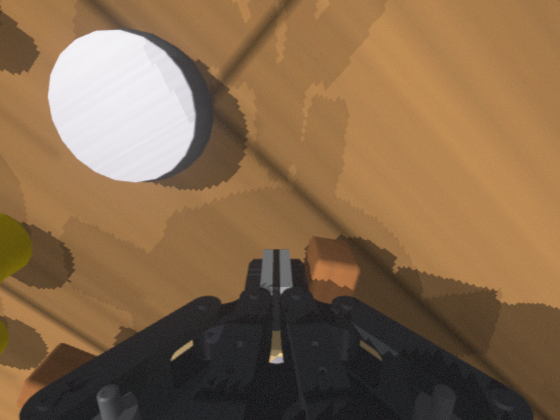

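```bash
cat > ang.py <<'E'
from h import *
import sys
from tabs import measure
C=np.array([.623,-.0215])
def A(X): d=X[:2]-C; return np.hypot(*d).round(4),np.degrees(np.arctan2(d[1],d[0])).round(1)
def go(c,cap,extra=()):
    k=lambda u,v:((u+.5)/4-.5+230,(v+.5)/4-.5+130)
    print("cap",A(ray(c,*k(*cap),.124)))
    for nm,u,v,z in extra: print(nm,A(ray(c,*k(u,v),z)))
    for ce,a,X in measure(c)[1]: print(ce.round(1),a,A(X))
E
python3 - <<'E'
from ang import *
c=dict(np.load("top2.npz")); go(c,(256,316),[("tabo",238,455,.055),("tabi",242,390,.055),("tip",207,528,.008)])
E
```

```text
cap (np.float64(0.0672), np.float64(178.8))
tabo (np.float64(0.1555), np.float64(176.1))
tabi (np.float64(0.1089), np.float64(176.1))
tip (np.float64(0.207), np.float64(171.3))
[330.5 206.2] 68 (np.float64(0.1199), np.float64(-113.2))
[289.4 235.1] 129 (np.float64(0.132), np.float64(175.8))
```

```bash
python3 -m jog '[{"grip":1,"x":2.5,"y":0,"z":0,"rx":0,"ry":0,"rz":1},{"grip":1,"x":2.5,"y":0,"z":0,"rx":0,"ry":0,"rz":1},{"grip":1,"x":2.5,"y":0.1,"z":0,"rx":0,"ry":0,"rz":1},{"grip":1,"x":2.5,"y":0,"z":0,"rx":0,"ry":0,"rz":1},{"grip":1,"x":2.5,"y":0.1,"z":0,"rx":0,"ry":0,"rz":1},{"grip":1,"x":1.5,"y":0,"z":0,"rx":0,"ry":0,"rz":0.5},{"grip":1,"x":0,"y":0,"z":0,"rx":0,"ry":0,"rz":0},{"grip":1,"x":0,"y":0,"z":0,"rx":0,"ry":0,"rz":0}]'
python3 -m jog '[{"grip":1,"x":-5,"y":0,"z":0,"rx":0,"ry":0,"rz":0},{"grip":1,"x":-7,"y":-3,"z":0,"rx":0,"ry":0,"rz":0},{"grip":1,"x":0,"y":-5,"z":-20,"rx":0,"ry":0,"rz":0},{"grip":1,"x":0,"y":0,"z":-30,"rx":0,"ry":0,"rz":0},{"grip":1,"x":0,"y":0,"z":-35,"rx":0,"ry":0,"rz":0},{"grip":1,"x":0,"y":0,"z":-35,"rx":0,"ry":0,"rz":0},{"grip":1,"x":0,"y":0,"z":-35,"rx":0,"ry":0,"rz":0},{"grip":1,"x":0,"y":0,"z":-35,"rx":0,"ry":0,"rz":0}]'
python3 st.py s9
```

```text
time: 8.12
eef_pos: [0.7357, 0.0636, 0.2087]
tcp_rot: [0.897, -0.442, 0.0, 0.0]
contact_force: [-0.0, 1.6, -0.4]
opening: -0.003
time: 8.78
eef_pos: [0.7341, 0.0793, 0.4004]
tcp_rot: [0.897, -0.442, -0.0, -0.0]
contact_force: [1.1, 0.3, -0.4]
opening: 0.0
0.14994729967255183 42.216109073759974 -52.426483948866014 [-0.03  0.43  1.4   0.    1.31  0.89]
```

View pics/s9.png

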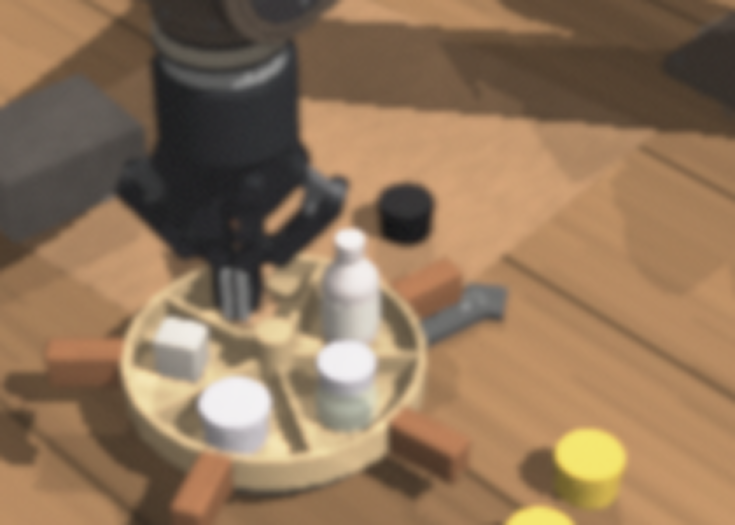

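```bash
python3 -m jog '[{"grip":1,"x":-32,"y":-9,"z":0,"rx":0,"ry":0,"rz":0},{"grip":1,"x":-32,"y":-9,"z":0,"rx":0,"ry":0,"rz":0},{"grip":1,"x":-32,"y":-9,"z":0,"rx":0,"ry":0,"rz":0},{"grip":1,"x":-32,"y":-9,"z":0,"rx":0,"ry":0,"rz":0},{"grip":1,"x":-32,"y":-9,"z":0,"rx":0,"ry":0,"rz":0},{"grip":1,"x":-32,"y":-9,"z":0,"rx":0,"ry":0,"rz":0},{"grip":1,"x":-32,"y":-9,"z":0,"rx":0,"ry":0,"rz":0},{"grip":1,"x":0,"y":0,"z":0,"rx":0,"ry":0,"rz":0}]'
python3 st.py s10
python3 - <<'E'
from h import *
c=read_camera("top"); np.savez("top3.npz",**c); crop(c,230,130,360,280,4,"pics/t10.png");cv2.imwrite("pics/tf.png",c["frame"][:,:,::-1])
c=read_camera("scene"); np.savez("scene3.npz",**c)
E
```

```text
time: 9.5
eef_pos: [0.6449, 0.3003, 0.3986]
tcp_rot: [0.898, -0.439, -0.001, -0.001]
contact_force: [0.6, -0.7, -0.4]
opening: 0.005
0.3225081453902971 86.10378273948884 -52.10090801935194 [0.29 0.37 1.48 0.   1.29 1.2 ]
```

View pics/s10.png

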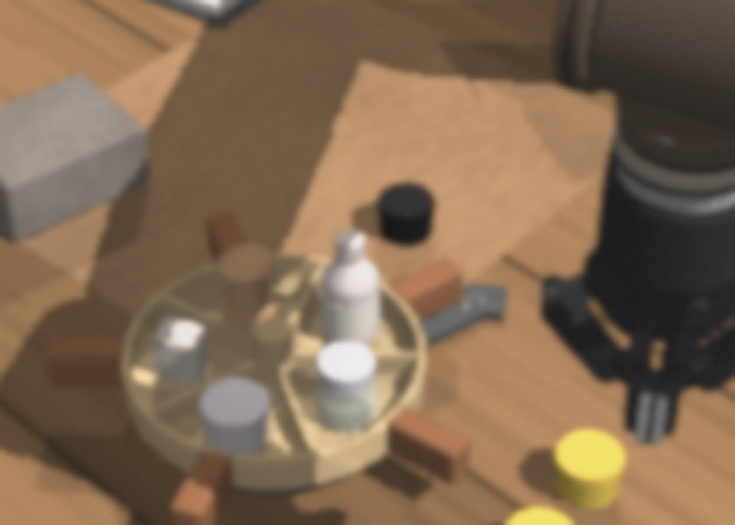

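View pics/t10.png

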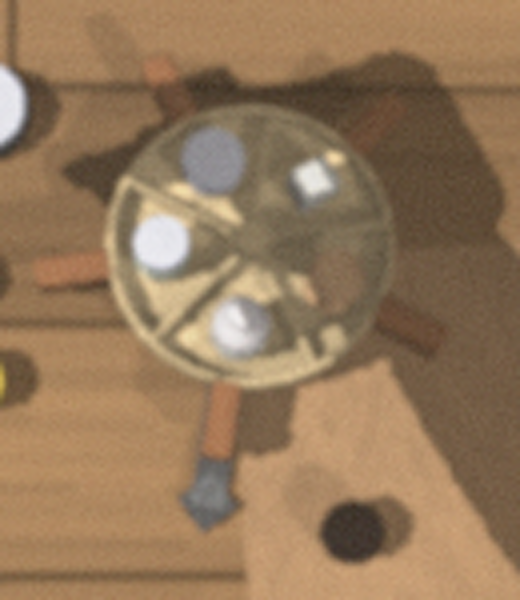

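```bash
python3 - <<'E'
from ang import *
c=dict(np.load("top3.npz")); go(c,(244,314),[("tabo",219,455,.055),("tabi",227,385,.055),("tip",207,528,.008)])
def k(u,v,s,a,b): return ((u+.5)/s-.5+a,(v+.5)/s-.5+b)
def tri(ct,pt,cs,ps):
    A=[];
    for c,p in((ct,pt),(cs,ps)):
        P=c["intrinsics"]@np.c_[c["R"],c["t"]]; A.append(P)
    X=cv2.triangulatePoints(A[0],A[1],np.array(pt,float),np.array(ps,float)).ravel();return X[:3]/X[3]
cs=dict(np.load("scene3.npz"))
crop(c,270,190,310,270,8,"pics/b_top.png"); crop(cs,250,180,300,230,12,"pics/b_sc.png")
for nm,u,v,z in[("sceneCap",351,240,.124),("sceneBase",350,338,.036)]:
    print(nm,A(ray(cs,*k(u,v,3.5,170,120),z)),ray(cs,*k(u,v,3.5,170,120),z))
X=tri(c,k(244,314,4,230,130),cs,k(351,238,3.5,170,120));print(X,A(X))
# scene: tip & hub check
for nm,u,v,z in[("tip",503,300,.008),("hub",275,318,.076)]:
    print(nm,A(ray(cs,*k(u,v,3.5,170,120),z)),ray(cs,*k(u,v,3.5,170,120),z))
E
```

```text
cap (np.float64(0.0665), np.float64(171.8))
tabo (np.float64(0.157), np.float64(171.2))
tabi (np.float64(0.1067), np.float64(170.2))
tip (np.float64(0.207), np.float64(171.3))
[269.5 147.1] 53 (np.float64(0.147), np.float64(27.3))
[247.1 196.7] 136 (np.float64(0.1333), np.float64(98.8))
[285.  234.5] 121 (np.float64(0.1317), np.float64(170.3))
sceneCap (np.float64(0.065), np.float64(170.1)) [ 0.55901146 -0.0103244   0.124     ]
sceneBase (np.float64(0.0623), np.float64(168.5)) [ 0.5619337  -0.00904473  0.036     ]
[ 0.55725903 -0.01205963  0.12371728] (np.float64(0.0664), np.float64(171.8))
tip (np.float64(0.1977), np.float64(167.8)) [0.42981563 0.02034022 0.008     ]
hub (np.float64(0.0112), np.float64(-139.5)) [ 0.61444358 -0.02879774  0.076     ]
```

View pics/b_top.png

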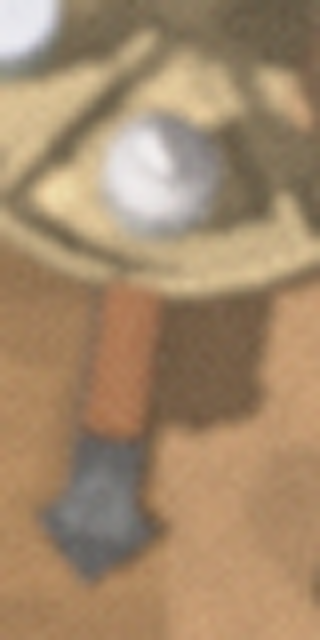

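View pics/b_sc.png

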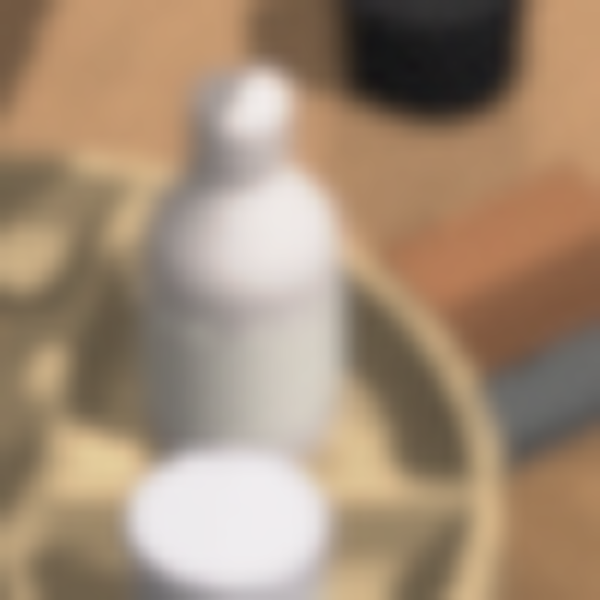

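View pics/tf.png

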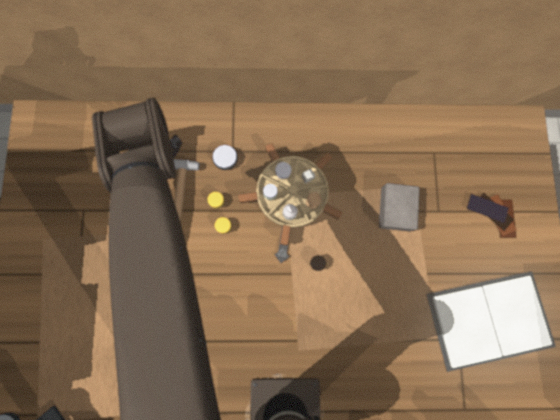

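```bash
python3 -m jog '[{"grip":1,"x":0,"y":0,"z":0,"rx":0,"ry":0,"rz":0},{"grip":1,"x":0,"y":0,"z":0,"rx":0,"ry":0,"rz":0},{"grip":1,"x":0,"y":0,"z":0,"rx":0,"ry":0,"rz":0},{"grip":1,"x":0,"y":0,"z":0,"rx":0,"ry":0,"rz":0}]'
python3 - <<'E'
from ang import *
c=read_camera("top"); go(c,(244,314))
print(abs(get_state()["dq"]).max())
E
```

```text
time: 9.98
eef_pos: [0.6486, 0.2933, 0.3986]
tcp_rot: [0.897, -0.443, 0.0, 0.0]
contact_force: [0.7, 0.5, -0.2]
opening: -0.001
cap (np.float64(0.0665), np.float64(171.8))
[269.8 147. ] 50 (np.float64(0.1469), np.float64(26.9))
[247.1 196.8] 132 (np.float64(0.1332), np.float64(98.9))
[284.9 234.6] 124 (np.float64(0.1321), np.float64(170.2))
0.005113313357784111
```

The full top view shows the polish can (225,157), stone (400,207), hammer head (190,165) and cans where they were. The tray is at rest, with the bottle's tab lying over the tongue.

```bash
python3 -c "
from plant import *
print(sign_off())"
```

```text
the job is handed in; nothing more can be done
None
```

The glue bottle is now at the front, in line with the pointer, and the job is handed in at about 10 s on the robot's clock. I shut the fingers and pushed only the tab at the tin's compartment, turning the tray about 116° clockwise. Then I backed off, lifted and moved the hand away to the left.

**Alignment:** In the last top view the pointer lies at 171.3° about the axis. The bottle's tab measured 170.2° and the bottle cap 171.8°. Triangulating from two views also gave 171.8°, with the cap at 0.124 m, so the bottle is upright.

**Scene camera disagreement:** On its own, that camera put the cap at 170.1° and the pointer tip at 167.8°. I picked those pixels roughly by eye: the hub came out about 11 mm off the axis, against 2 mm in the top view. I relied on the top view.

**At rest and clear:** Two top views about 0.5 s apart gave the same tab angles to within 0.4°. The arm was still, and the wrist force readings stayed under about 3 N throughout.

**Other things:** The stone, polish can and the visible hammer head are where they were in the top view. The arm hid the hammer's handle in that picture, but it never came near it at low height. The things in the tray are still standing.

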